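# Build up an objective pedestal from three risers

## Task

Build the pedestal up on the fixed base from the bottom: set the widest riser in the base's dish first, then the middle riser in its dish, then the narrowest riser on that, and finally stand the taller objective can (cream cap) upright on top. Each piece must sit down inside the dish of the one below, level; leave the shorter can (black cap) where it is.

Things in the scene. Friction and masses are not known exactly. Their poses are not given: they have to be found in the camera images.
- base: round dark metal pedestal base fixed to the table: flange of diameter 90 mm, 7 mm thick, with four bright screws, and a raised hub of diameter 60 mm whose top is 14 mm above the table. In the hub a round dish 4 mm deep, 42 mm across at the floor, flared to 46 mm at the rim. Origin: centre of the underside; z up.
- base_dish (a point): centre of the dish floor on top of the base (10 mm above that part's underside; the rim stands 4 mm higher)
- wide_riser: loose round dark metal riser, standing: diameter 66 mm, height 46 mm; widest and tallest of three that are otherwise alike; about 250 g. Its lowest 6 mm is a foot of diameter 33 mm; above that the side is plain and vertical (grip there). Its top is a dish 4 mm deep, 42 mm across at the flat floor, flared to 46 mm at the rim. Origin: centre of the underside; z up.
- wide_riser_dish (a point): centre of the dish floor on top of the widest riser (42 mm above that part's underside; the rim stands 4 mm higher)
- mid_riser: loose round dark metal riser, standing: diameter 58 mm, height 42 mm; middle one of three that are otherwise alike; about 200 g. Its lowest 6 mm is a foot of diameter 33 mm; above that the side is plain and vertical (grip there). Its top is a dish 4 mm deep, 42 mm across at the flat floor, flared to 46 mm at the rim. Origin: centre of the underside; z up.
- mid_riser_dish (a point): centre of the dish floor on top of the middle riser (38 mm above that part's underside; the rim stands 4 mm higher)
- narrow_riser: loose round dark metal riser, standing: diameter 50 mm, height 38 mm; narrowest and lowest of three that are otherwise alike; about 150 g. Its lowest 6 mm is a foot of diameter 33 mm; above that the side is plain and vertical (grip there). Its top is a dish 4 mm deep, 42 mm across at the flat floor, flared to 46 mm at the rim. Origin: centre of the underside; z up.
- narrow_riser_dish (a point): centre of the dish floor on top of the narrowest riser (34 mm above that part's underside; the rim stands 4 mm higher)
- tall_can: taller of the two screw-top objective cans, standing upright: 58 mm high, black lower part (diameter 35 mm, up to 24 mm) and ribbed cream-white cap (diameter 37.6 mm, from 25 mm to the top; grip it there). The cap does not come off. 110 g. Origin: centre of the underside; z up.
- short_can: shorter objective can, 46 mm high, diameter 37 mm, white lower part and black cap; not needed, it stays where it is. Origin: centre of the underside; z up.
There are look-alikes about, which are no part of the job. Leave any pink look-alike of the wide_riser alone.

How it is judged (in metres and radians):
On the way, in this order (a step that is already met when the one before it is completed fails the run):
1. the widest riser stands in the base's dish (horizontal distance between wide_riser and base_dish below 0.008 m and z of wide_riser in the frame of base_dish between -0.002 and 0.002 m and angle between wide_riser's own z axis and vertical below 0.05 rad), for 0.2 s.
2. the middle riser stands in the widest one's dish, and what is below still stands (all of step 1 and horizontal distance between mid_riser and wide_riser_dish below 0.008 m and z of mid_riser in the frame of wide_riser_dish between -0.002 and 0.002 m and angle between mid_riser's own z axis and vertical below 0.05 rad), for 0.2 s.
3. the narrowest riser stands in the middle one's dish, and what is below still stands (all of step 2 and horizontal distance between narrow_riser and mid_riser_dish below 0.008 m and z of narrow_riser in the frame of mid_riser_dish between -0.002 and 0.002 m and angle between narrow_riser's own z axis and vertical below 0.05 rad), for 0.2 s.
4. the tall can stands upright in the narrowest riser's dish, and what is below still stands (all of step 3 and horizontal distance between tall_can and narrow_riser_dish below 0.008 m and z of tall_can in the frame of narrow_riser_dish between -0.002 and 0.002 m and angle between tall_can's own z axis and vertical below 0.05 rad), for 0.2 s.
At the end, for the whole second after the job is handed in: Base, widest, middle, narrowest riser and taller can stand one in the other's dish in this order: each within 8 mm of the dish centre below, underside within 2 mm of its floor, upright within 0.05 rad, released and at rest; the shorter can is within 30 mm of its start (all of step 4 and linear speed of each of wide_riser, mid_riser, narrow_riser, tall_can below 0.02 m/s and angular speed of each of wide_riser, mid_riser, narrow_riser, tall_can below 0.2 rad/s and distance of short_can from where it was at the start of the episode below 0.03 m); the robot touches nothing.
It fails at once if the shorter can is moved more than 30 mm (distance of short_can from where it was at the start of the episode above 0.03 m).
It also fails if it takes over 112 s, if anything falls off the work surface, if the arm or the gripper's body presses on something with over 40 N, if the wrist force passes 120 N, or if a joint passes its speed limit or range.

## Robot

A 6-joint arm with a two-finger parallel gripper is mounted at the origin on a cart in front of the work surface, level with it; the furniture and walls round the work are solid. World frame = base frame: x ahead of the robot, y to its left, z up, the work surface at z = 0. Lengths are in mm, angles in rad, forces in N, time in s.
With the tool pointing down it reaches from about 400 to 925 mm from the base axis. Payload 12.5 kg.
Tool frame: the origin (TCP) lies at the very end of the fingers, on their centre line; the grasp point (between the pads) lies 19 mm behind it; z points along the fingers, y is the direction in which the jaws open and shut (so a half turn about z gives the same grasp; the last joint's range is limited). The gripper opens to 95 mm and grips with 3 to 60 N. Pads are 20 mm wide; open, the fingers measure 119 mm over their backs; the gripper's body (75 mm by 180 mm) begins 59 mm behind the grasp point.
Start: joints at [-1.425, 0.491, 1.559, -0, 1.092, -0.106], TCP at [155.74, -605.303, 214.661] pointing down, gripper open.
Joint ranges: [-3.1, 3.1], [-0.84, 2.19], [0.05, 2.79], [-1.13, 4.28], [0.06, 2.93], [-2.69, 2.69]. Speed limits (rad/s): [2.22, 2.22, 2.79, 3.14, 3.14, 3.14].

## Interface

Orientations are given as [roll, pitch, yaw] about the fixed x, y, z axes, in that order (R = Rz(yaw) Ry(pitch) Rx(roll)).
In Python, from cell import env gives the robot as it stands.
- The arm moves only by the shell command python3 -m pendant 'ROWS'. ROWS is JSON, a list that holds one entry, the list of rows, each a list of 5 numbers: the opening, from 0 (shut) to 1 (fully open), then the shift along the tool's x, y, z in m, then the turn about the tool's z in rad. A call has exactly 8 rows; each row is the pose to reach, as a shift and turn from the pose commanded when the call began, along the tool's axes at that moment; what a row does not reach only later rows make up. A row lasts 1/10 s, in which the tool goes at most 50 mm and 8.59 degrees, less where a joint would pass 70% of its speed; a pose out of reach is approached as far as the arm can. A call with a gripper value outside its range is refused whole. The fingers move at their own pace and stop on an object; the grip force is fixed at half the most. Time passes only in rows, so rows that repeat a pose let the fingers close, or fill a call up. It gives the time, the measured TCP pose, the force and the opening at its end, in the units of the state.
- env.state(): the state, without advancing time (a new reading comes with each control period).
- env.read_camera(name): name is "scene" or "top" or "wrist"; returns a dict with "image" (400x640x3 uint8, blue, green, red), "range_z" (400x640 float32, mm along the optical axis (not along the pixel's ray), 0 where there is no reading), "fx", "fy", "cx", "cy" (pixels), "dist" ([k1, k2, p1, p2, k3] as OpenCV has them; the pictures are not rectified), "rvec" (rotation vector, rad) and "tvec" (3), from world to camera coordinates, as OpenCV has them; the wrist camera has in their place "tool_from_camera" (4x4, takes a point from camera to tool coordinates, whose origin is the TCP and whose axes are the flange's). Camera axes: x right, y down, z forward; pixel columns grow to the right and rows downward; lengths in mm; the calibration is good to about 2 mm. A picture is of the moment at which its call begins: read the wrist's pose just before it.
- env.job_done(): hands the job in, once; it reports no verdict.
The state is a dict: "t": time; "joints": joint angles; "qvel": joint speeds; "tau": joint torques, N m; "eef_pos": TCP position; "tcp_rot": TCP orientation; "ft_force": force on the tool from outside, world axes, zero at the start; "moment": the same for the moment, N m; "opening": opening from 0.0 (shut) to 1.0 (fully open).
Only numpy, scipy, OpenCV 4.12 (cv2) and the standard library are available. Lean on these libraries where they do the work, as an engineer would, in place of code of your own. Each camera call takes 0.05 s, during which the arm holds its last target. There are 200 camera calls.

## Working session

There is one attempt and no reset: what is moved stays moved. The work goes in short steps, Python scripts to look and compute and a shell command to move; the robot and the scene stay as the last step left them, time stands still between calls to the robot, and variables do not carry over. Pictures are saved under pics/ and viewed, about 12 in all and at most 16, crops included, and the job is handed in when it is done.

```bash
mkdir -p pics; ls
cat > h.py <<'E'
import numpy as np, cv2
from cell import env
def cam(n):
    c=env.read_camera(n); c['K']=np.array([[c['fx'],0,c['cx']],[0,c['fy'],c['cy']],[0,0,1.]]); c['d']=np.array(c['dist'],float); return c
def ext(c,st=None):
    "camera->world R,t"
    if 'rvec' in c:
        R=cv2.Rodrigues(np.array(c['rvec'],float))[0]; return R.T,-R.T@np.array(c['tvec'],float).ravel()
    from scipy.spatial.transform import Rotation as Ro
    T=np.array(c['tool_from_camera'],float); Rw=Ro.from_euler('xyz',st['tcp_rot']).as_matrix()
    return Rw@T[:3,:3], Rw@T[:3,3]+np.array(st['eef_pos'])
def rays(c,px):
    p=cv2.undistortPoints(np.array(px,float).reshape(-1,1,2),c['K'],c['d']).reshape(-1,2)
    return np.c_[p,np.ones(len(p))]
def onplane(c,px,z,st=None):
    R,t=ext(c,st); d=rays(c,px)@R.T; return t+d*((z-t[2])/d[:,2])[:,None]
def cloud(c,st=None):
    R,t=ext(c,st); v,u=np.mgrid[:400,:640]; r=rays(c,np.c_[u.ravel(),v.ravel()])*c['range_z'].reshape(-1,1)
    w=(r@R.T+t).reshape(400,640,3); w[c['range_z']<=0]=np.nan; return w
E
python3 - <<'E'
from h import *
print(env.state())
for n in('scene','top','wrist'):
    c=cam(n); cv2.imwrite(f'pics/{n}0.png',c['image']); print(n,c['fx'],c['d'],c.get('tool_from_camera'),ext(c)[1] if 'rvec' in c else '')
E
```

```text
pics
{'t': 0.0, 'joints': array([-1.42461349e+00,  4.91556589e-01,  1.55947683e+00, -6.65359868e-06,
        1.09167741e+00, -1.05633536e-01]), 'qvel': array([-0.0005964 ,  0.00134984,  0.00106872,  0.00083908, -0.00079645,
       -0.00099747]), 'tau': array([-3.32118987e-03, -6.12644720e+01, -2.58182824e+01,  6.91009476e-02,
        4.82373463e-02, -7.84565304e-05]), 'eef_pos': array([ 155.69042697, -605.03788646,  214.0541619 ]), 'tcp_rot': array([-3.14048009e+00, -1.12028559e-04,  2.51819383e-01]), 'ft_force': array([0.39521268, 0.34247774, 0.47691053]), 'moment': array([-0.00529114, -0.00955278, -0.01817636]), 'opening': 1.0037342942745655}
scene 374.2603492897225 [-0.03908548  0.          0.          0.          0.        ] None [ 91.27300107 543.25614831 536.79701367]
top 401.47054452307344 [-0.10390239  0.          0.          0.          0.        ] None [ 427.17423522  -30.4384159  1032.42639604]
wrist 345.94000134100827 [0.02128551 0.         0.         0.         0.        ] [[ 1.04630241e-04 -9.55005398e-01 -2.96588401e-01  8.49143639e+01]
 [ 9.99999728e-01  3.16629468e-04 -6.66757829e-04  5.65237301e-01]
 [ 7.30665953e-04 -2.96588250e-01  9.55005171e-01 -1.69147452e+02]
 [ 0.00000000e+00  0.00000000e+00  0.00000000e+00  1.00000000e+00]]
```

View pics/top0.png

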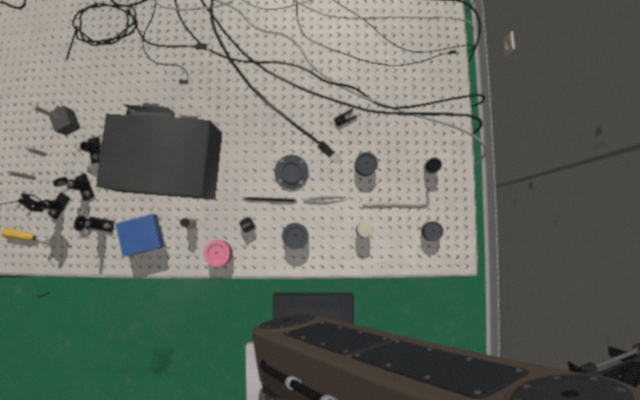

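View pics/scene0.png

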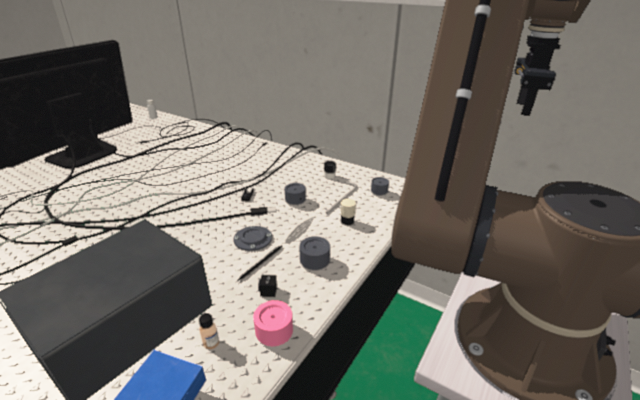

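Top view: the base is at (291,172). The dark riser candidates are (294,236), (366,164) and (432,231). The cream can is at (364,229) and the black-capped can at (433,165). The pink look-alike at (217,253) is to be left alone. Next I measure heights and diameters.

Run:
```python
from h import *
c=cam('top'); w=cloud(c); im=c['image']
print('table z med',np.nanmedian(w[190:270,60:460,2]))
for n,(u,v) in dict(base=(291,172),wide=(294,236),mid=(366,164),narrow=(432,231),tall=(364,229),short=(433,165),pink=(217,253)).items():
    s=w[v-28:v+29,u-28:u+29]; z=s[...,2]
    zt=np.nanpercentile(z[18:39,18:39],90)
    m=(z>max(6,zt-12) if n!='base' else z>4)
    k,l,st,ce=cv2.connectedComponentsWithStats(m.astype('uint8'))
    i=1+np.argmin(np.hypot(*(ce[1:]-28).T)); m=l==i
    cn=max(cv2.findContours(m.astype('uint8'),0,2)[0],key=cv2.contourArea)
    (a,b),r=cv2.minEnclosingCircle(cn); a+=u-28;b+=v-28
    p=onplane(c,[(a,b),(a+r,b)],zt)
    print(n,'ztop%.1f'%zt,'px',(round(a,1),round(b,1)),p[0].round(1),'diam_area %.1f'%(2*np.sqrt((st[i,4])/np.pi)*(1032-zt)/401.5))
cr=im[130:270,250:460]; cv2.imwrite('pics/crop1.png',cv2.resize(cr,None,fx=3.8,fy=3.8,interpolation=cv2.INTER_CUBIC))
```

```text
table z med 0.043454678146645165
base ztop14.2 px (290.1, 171.3) [588.2  40.9  14.2] diam_area 85.6
wide ztop46.9 px (294.1, 235.6) [423.9  29.   46.9] diam_area 65.3
mid ztop42.3 px (365.8, 163.0) [ 603.6 -150.1   42.3] diam_area 57.1
narrow ztop37.4 px (432.7, 231.2) [ 432.1 -315.9   37.4] diam_area 49.1
tall ztop59.0 px (364.2, 229.2) [ 438.4 -141.6   59. ] diam_area 36.9
short ztop47.4 px (433.6, 164.1) [ 599.5 -320.2   47.4] diam_area 38.1
pink ztop46.8 px (216.4, 252.5) [383.2 220.4  46.8] diam_area 64.8
```

View pics/crop1.png

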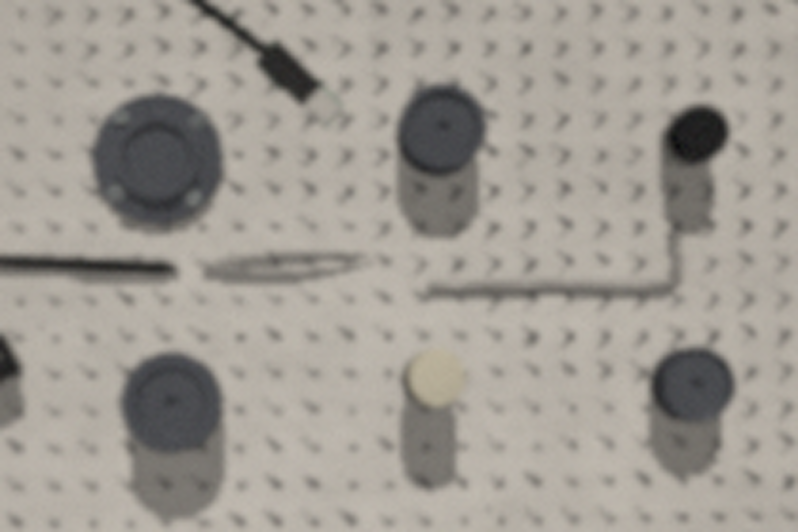

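The heights (46.9, 42.3, 37.4, 59.0, 47.4 mm) and diameters (65, 57, 49, 37, 38 mm) identify each piece clearly. In the crop, dark (172,402) is wide, (440,130) is mid, (693,383) is narrow, cream (437,377) is the tall can and black (697,132) is the short can. Now I swing round to yaw 0, so tool x = world x and tool y = −world y.

```bash
python3 -m pendant '[[[1,0.04,-0.025,0,0.03],[1,0.08,-0.05,0,0.06],[1,0.12,-0.08,0,0.1],[1,0.16,-0.1,0,0.15],[1,0.2,-0.125,0,0.2],[1,0.24,-0.15,0,0.252],[1,0.28,-0.175,0,0.252],[1,0.3,-0.19,0,0.252]]]'
```

```text
t: 1.0
eef_pos: [400.7, -344.1, 214.7]
tcp_rot: [-3.141, -0.0, 0.002]
ft_force: [-0.0, 0.1, 0.1]
opening: 1.0
```

```bash
python3 -m pendant '[[[1,0,-0.04,0,0],[1,0.005,-0.085,0,0],[1,0.01,-0.13,0,0],[1,0.015,-0.18,0,0],[1,0.02,-0.23,0,0],[1,0.023,-0.28,0,0],[1,0.023,-0.33,0,0],[1,0.023,-0.373,0,0]]]'
cat > meas.py <<'E'
from h import *
import sys
# find circular top near expected (x,y) at height z, radius r, from wrist camera edges by depth
def top(x,y,z,r,save=None,base=False):
    st=env.state(); c=cam('wrist'); w=cloud(c,st)
    m=(np.abs(w[...,2]-z)<4)&(np.hypot(w[...,0]-x,w[...,1]-y)<r+15)
    m=m.astype('uint8'); cn=max(cv2.findContours(m,0,2)[0],key=cv2.contourArea)
    p=onplane(c,cn.reshape(-1,2),z,st)[:,:2]
    cc,rr=cv2.minEnclosingCircle(p.astype('float32'))
    h=np.c_[2*p,np.ones(len(p))]; s=np.linalg.lstsq(h,(p**2).sum(1),rcond=None)[0]
    print('tcp',np.round(st['eef_pos'],1),'rot',np.round(st['tcp_rot'],3),'t',round(st['t'],1),'fit c',s[:2].round(1),'r %.1f'%np.sqrt(s[2]+s[0]**2+s[1]**2),'enc',np.round(cc,1),'r %.1f'%rr,'zmed %.1f'%np.nanmedian(w[...,2][m>0]),'zmin/max',np.nanpercentile(w[...,2][m>0],[5,95]).round(1))
    if save: cv2.drawContours(c['image'],[cn],-1,(0,255,0),1); cv2.imwrite(save,c['image'])
if __name__=='__main__':
    a=sys.argv; top(*map(float,a[1:5]),save=a[5] if len(a)>5 else None)
E
python3 meas.py 424 29 46 33 pics/w1.png
```

```text
t: 1.8
eef_pos: [421.6, 28.6, 214.7]
tcp_rot: [3.142, -0.0, 0.0]
ft_force: [0.7, 1.2, 0.1]
opening: 1.0
tcp [421.6  28.6 214.7] rot [ 3.142 -0.     0.   ] t 1.8 fit c [427.9  29. ] r 32.4 enc [427.9  28.7] r 33.3 zmed 45.0 zmin/max [42.3 46.3]
```

View pics/w1.png

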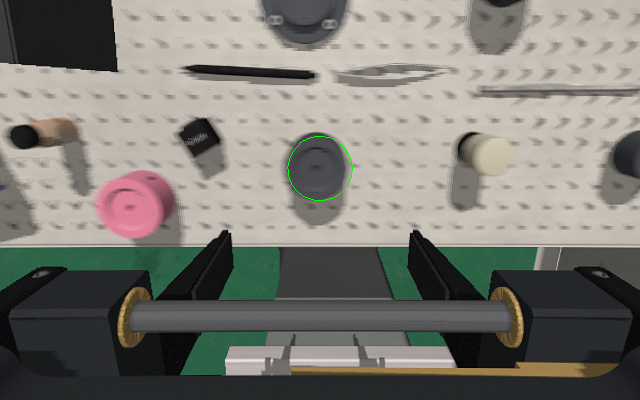

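```bash
python3 -m pendant '[[[1,0.003,0,0.02,0],[1,0.005,0,0.05,0],[1,0.005,0,0.08,0],[1,0.005,0,0.11,0],[1,0.005,0,0.125,0],[1,0.005,0,0.125,0],[1,0.005,0,0.125,0],[1,0.005,0,0.125,0]]]'
python3 meas.py 426 29 46 33 pics/w2.png
```

```text
t: 2.65
eef_pos: [427.5, 26.4, 90.5]
tcp_rot: [3.141, -0.002, -0.0]
ft_force: [-0.2, 1.1, -0.5]
opening: 1.001
tcp [427.5  26.4  90.5] rot [ 3.141e+00 -2.000e-03 -0.000e+00] t 2.6 fit c [428.  29.] r 32.4 enc [428.   29.1] r 32.9 zmed 45.0 zmin/max [42.4 46.1]
```

View pics/w2.png

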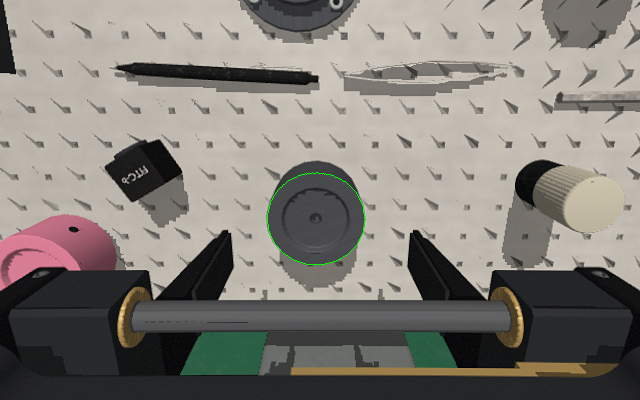

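The contour sits on the riser rim at (316,217), r=33, which gives a centre of (428,29). I descend to tip height 12 and close.

```bash
python3 -m pendant '[[[1,0.0005,-0.0025,0.03,0],[1,0.0005,-0.0025,0.06,0],[1,0.0005,-0.0025,0.078,0],[1,0.0005,-0.0025,0.078,0],[0.6,0.0005,-0.0025,0.078,0],[0.4,0.0005,-0.0025,0.078,0],[0.4,0.0005,-0.0025,0.078,0],[0.4,0.0005,-0.0025,0.078,0]]]'
python3 -m pendant '[[[0.3,0,0,0,0],[0.3,0,0,0,0],[0.3,0,0,0,0],[0.3,0,0,-0.01,0],[0.3,0,0,-0.03,0],[0.3,0,0,-0.05,0],[0.3,0,0,-0.07,0],[0.3,0,0,-0.09,0]]]'
```

```text
t: 3.5
eef_pos: [427.9, 28.9, 12.3]
tcp_rot: [3.141, -0.001, -0.0]
ft_force: [-1.1, 0.8, -0.6]
opening: 0.722
t: 4.3
eef_pos: [427.2, 29.0, 102.9]
tcp_rot: [3.142, 0.0, -0.0]
ft_force: [0.3, 0.2, -2.7]
opening: 0.694
```

```bash
python3 -m pendant '[[[0.3,0.02,-0.002,0,0],[0.3,0.04,-0.005,0,0],[0.3,0.06,-0.008,0,0],[0.3,0.08,-0.01,0,0],[0.3,0.09,-0.012,0,0],[0.3,0.09,-0.012,0,0],[0.3,0.09,-0.012,0,0],[0.3,0.09,-0.012,0,0]]]'
python3 - <<'E'
from meas import *
top(590,41,14,30,'pics/w3.png')
E
```

```text
t: 5.1
eef_pos: [516.5, 40.9, 101.6]
tcp_rot: [3.142, 0.001, -0.0]
ft_force: [0.6, -0.1, -2.2]
opening: 0.688
tcp [516.5  40.9 101.6] rot [ 3.142e+00  1.000e-03 -0.000e+00] t 5.1 fit c [593.4  40.5] r 29.3 enc [593.5  40.7] r 30.0 zmed 12.8 zmin/max [10.2 14. ]
```

View pics/w3.png

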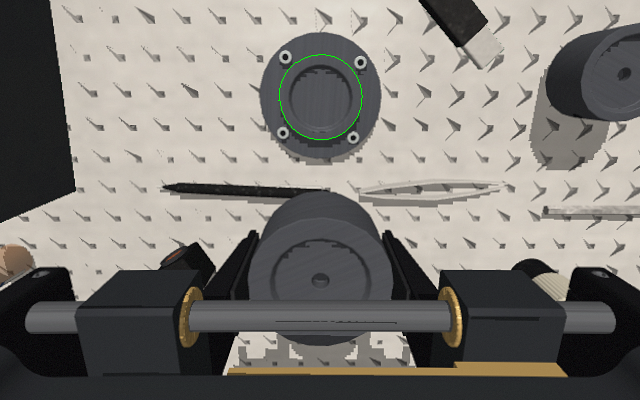

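```bash
python3 -m pendant '[[[0.3,0.03,0,0,0],[0.3,0.06,0,0,0],[0.3,0.077,0,0.01,0],[0.3,0.077,0,0.035,0],[0.3,0.077,0,0.06,0],[0.3,0.077,0,0.065,0],[0.3,0.077,0,0.065,0],[0.3,0.077,0,0.065,0]]]'
```

```text
t: 5.95
eef_pos: [594.9, 40.9, 37.7]
tcp_rot: [3.141, -0.001, -0.0]
ft_force: [0.6, 0.2, -2.5]
opening: 0.688
```

```bash
python3 -m pendant '[[[0.3,-0.0015,0,0.004,0],[0.3,-0.0015,0,0.008,0],[0.3,-0.0015,0,0.011,0],[0.3,-0.0015,0,0.013,0],[0.3,-0.0015,0,0.0145,0],[0.3,-0.0015,0,0.0155,0],[0.3,-0.0015,0,0.0155,0],[0.3,-0.0015,0,0.0155,0]]]'
```

```text
t: 6.75
eef_pos: [593.0, 40.9, 22.2]
tcp_rot: [3.141, -0.0, -0.0]
ft_force: [-4.1, 0.4, 11.5]
opening: 0.691
```

```bash
python3 -m pendant '[[[0.8,0,0,0,0],[0.9,0,0,0,0],[1,0,0,0,0],[1,0,0,0,0],[1,0,0,-0.02,0],[1,0,0,-0.05,0],[1,0,0,-0.08,0],[1,0,0,-0.11,0]]]'
python3 -m pendant '[[[1,-0.01,0.01,-0.01,0],[1,-0.03,0.04,-0.01,0],[1,-0.05,0.08,-0.01,0],[1,-0.06,0.12,-0.01,0],[1,-0.06,0.15,-0.01,0],[1,-0.06,0.165,-0.01,0],[1,-0.06,0.165,-0.01,0],[1,-0.06,0.165,-0.01,0]]]'
python3 - <<'E'
from meas import *
top(606,-150,42,29)
top(593,41,56,33,'pics/w4.png')
E
```

```text
t: 7.55
eef_pos: [592.9, 40.9, 132.1]
tcp_rot: [3.142, 0.0, -0.0]
ft_force: [0.0, 0.1, -0.1]
opening: 0.999
t: 8.35
eef_pos: [532.6, -123.6, 140.6]
tcp_rot: [-3.141, 0.001, -0.001]
ft_force: [0.6, 0.4, -0.3]
opening: 0.998
tcp [ 532.6 -123.6  140.6] rot [-3.141e+00  1.000e-03 -1.000e-03] t 8.3 fit c [ 608.  -150.3] r 28.1 enc [ 607.9 -150.3] r 28.6 zmed 40.7 zmin/max [38.2 42. ]
tcp [ 532.7 -123.1  140.7] rot [-3.141e+00  1.000e-03  0.000e+00] t 8.4 fit c [592.9  39.3] r 32.6 enc [592.7  39.3] r 33.5 zmed 54.9 zmin/max [52.3 56.2]
```

View pics/w4.png

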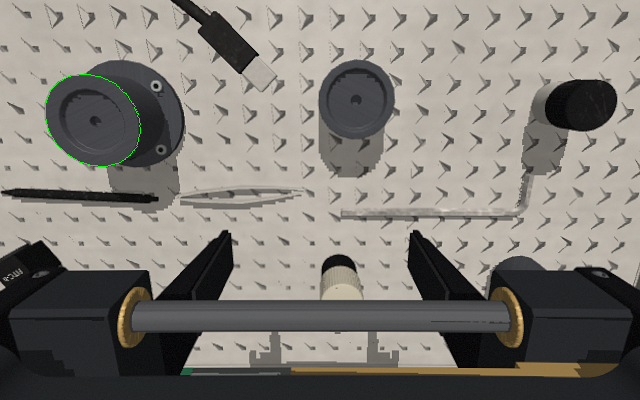

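The widest riser at (93,120) is seated: rim z is 54.9, exactly 10 mm above the value it gave on the table, and the centre is within 2 mm. The mid riser at (357,99) is at (608,−150.3).

```bash
python3 -m pendant '[[[1,0.03,0.01,0,0],[1,0.06,0.02,0.02,0],[1,0.075,0.027,0.05,0],[1,0.0755,0.027,0.08,0],[1,0.0755,0.027,0.085,0],[1,0.0755,0.027,0.085,0],[1,0.0755,0.027,0.085,0],[1,0.0755,0.027,0.085,0]]]'
python3 meas.py 608 -150 42 29
```

```text
t: 9.25
eef_pos: [609.1, -151.0, 57.8]
tcp_rot: [3.141, -0.002, 0.0]
ft_force: [-0.1, 0.4, 0.3]
opening: 1.001
tcp [ 609.1 -151.    57.8] rot [ 3.141e+00 -2.000e-03  0.000e+00] t 9.2 fit c [ 608.5 -150.6] r 28.4 enc [ 608.5 -150.7] r 29.1 zmed 40.8 zmin/max [38.2 42. ]
```

```bash
python3 -m pendant '[[[1,-0.0005,0,0.02,0],[1,-0.0005,0,0.035,0],[1,-0.0005,0,0.0455,0],[0.6,-0.0005,0,0.0455,0],[0.3,-0.0005,0,0.0455,0],[0.3,-0.0005,0,0.0455,0],[0.3,-0.0005,0,0.0455,0],[0.3,-0.0005,0,0.0455,0]]]'
python3 -m pendant '[[[0.3,0,0,0,0],[0.3,0,0,0,0],[0.3,0,0,-0.01,0],[0.3,0,0,-0.04,0],[0.3,0,0,-0.07,0],[0.3,0,0,-0.1,0],[0.3,0,0,-0.12,0],[0.3,0,0,-0.12,0]]]'
```

```text
t: 10.1
eef_pos: [608.2, -151.2, 11.1]
tcp_rot: [3.141, -0.001, -0.0]
ft_force: [0.6, 0.9, 0.7]
opening: 0.638
t: 10.9
eef_pos: [609.0, -151.4, 133.7]
tcp_rot: [3.14, -0.005, -0.0]
ft_force: [-0.1, -0.3, -2.8]
opening: 0.606
```

```bash
python3 -m pendant '[[[0.3,-0.02,-0.03,0,0],[0.3,-0.045,-0.07,0,0],[0.3,-0.07,-0.11,0,0],[0.3,-0.085,-0.15,0,0],[0.3,-0.085,-0.18,0,0],[0.3,-0.085,-0.191,0,0],[0.3,-0.085,-0.191,0,0],[0.3,-0.085,-0.191,0,0]]]'
python3 meas.py 593 40 56 33
```

```text
t: 11.7
eef_pos: [523.1, 39.3, 130.1]
tcp_rot: [3.141, 0.001, -0.0]
ft_force: [0.1, -0.9, -1.8]
opening: 0.605
tcp [523.1  39.3 130.1] rot [ 3.141e+00  1.000e-03 -0.000e+00] t 11.7 fit c [592.6  40.5] r 32.4 enc [592.5  40.7] r 33.0 zmed 54.8 zmin/max [52.4 56.1]
```

```bash
python3 -m pendant '[[[0.3,0.03,-0.001,0,0],[0.3,0.06,-0.0015,0,0],[0.3,0.0695,-0.0015,0.01,0],[0.3,0.0695,-0.0015,0.03,0],[0.3,0.0695,-0.0015,0.05,0],[0.3,0.0695,-0.0015,0.055,0],[0.3,0.0695,-0.0015,0.055,0],[0.3,0.0695,-0.0015,0.055,0]]]'
```

```text
t: 12.55
eef_pos: [592.7, 41.0, 76.1]
tcp_rot: [3.141, -0.001, -0.001]
ft_force: [1.2, -1.4, -2.3]
opening: 0.604
```

```bash
python3 -m pendant '[[[0.3,0,0,0.004,0],[0.3,0,0,0.007,0],[0.3,0,0,0.009,0],[0.3,0,0,0.011,0],[0.3,0,0,0.012,0],[0.3,0,0,0.013,0],[0.3,0,0,0.013,0],[0.3,0,0,0.013,0]]]'
```

```text
t: 13.35
eef_pos: [592.6, 41.4, 63.0]
tcp_rot: [3.141, -0.0, -0.0]
ft_force: [-1.5, -0.3, 4.6]
opening: 0.605
```

```bash
python3 -m pendant '[[[0.7,0,0,0,0],[0.8,0,0,0,0],[0.9,0,0,0,0],[0.9,0,0,0,0],[0.9,0,0,-0.02,0],[0.9,0,0,-0.05,0],[0.9,0,0,-0.08,0],[1,0,0,-0.1,0]]]'
python3 -m pendant '[[[1,-0.02,0,-0.01,0],[1,-0.04,0.01,-0.01,0],[1,-0.06,0.03,-0.01,0],[1,-0.07,0.05,-0.01,0],[1,-0.07,0.05,-0.01,0],[1,-0.07,0.05,-0.01,0],[1,-0.07,0.05,-0.01,0],[1,-0.07,0.05,-0.01,0]]]'
python3 meas.py 592 40 94 29 pics/w5.png
```

```text
t: 14.15
eef_pos: [592.9, 41.4, 164.5]
tcp_rot: [3.141, -0.002, -0.0]
ft_force: [-0.5, -0.3, -0.1]
opening: 0.946
t: 14.95
eef_pos: [522.9, -8.0, 172.5]
tcp_rot: [3.142, 0.0, 0.001]
ft_force: [-1.2, -0.2, 0.1]
opening: 1.0
tcp [522.9  -8.  172.5] rot [3.142e+00 0.000e+00 1.000e-03] t 14.9 fit c [592.2  40.8] r 28.3 enc [592.6  40.8] r 29.0 zmed 92.8 zmin/max [90.2 94.1]
```

View pics/w5.png

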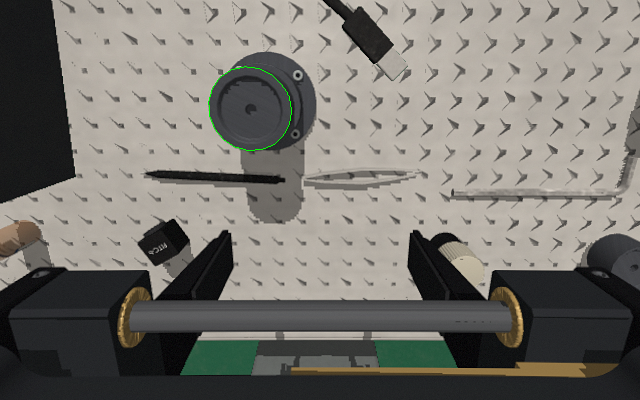

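The mid riser at (251,108) is seated: rim z is 92.8 (40.8+52) and the centre is (592.4,40.8). Now the narrow riser.

```bash
python3 -m pendant '[[[1,-0.01,0.03,0,0],[1,-0.02,0.075,0,0],[1,-0.04,0.12,0,0],[1,-0.06,0.165,0,0],[1,-0.07,0.21,0,0],[1,-0.08,0.255,0,0],[1,-0.087,0.295,0.02,0],[1,-0.087,0.308,0.04,0]]]'
python3 -m pendant '[[[1,0,0,0.02,0],[1,0,0,0.05,0],[1,0,0,0.065,0],[1,0,0,0.07,0],[1,0,0,0.07,0],[1,0,0,0.07,0],[1,0,0,0.07,0],[1,0,0,0.07,0]]]'
python3 meas.py 436 -316 38 25 pics/w6.png
```

```text
t: 15.8
eef_pos: [435.2, -319.9, 132.3]
tcp_rot: [3.14, -0.001, -0.003]
ft_force: [0.5, 0.4, -0.3]
opening: 1.003
t: 16.6
eef_pos: [435.7, -316.7, 63.4]
tcp_rot: [3.141, -0.001, -0.0]
ft_force: [-0.5, 0.1, 0.8]
opening: 0.999
tcp [ 435.7 -316.7   63.4] rot [ 3.141e+00 -1.000e-03 -0.000e+00] t 16.6 fit c [ 437.  -316.5] r 24.4 enc [ 437.2 -316.7] r 25.1 zmed 36.3 zmin/max [34.1 37.7]
```

View pics/w6.png

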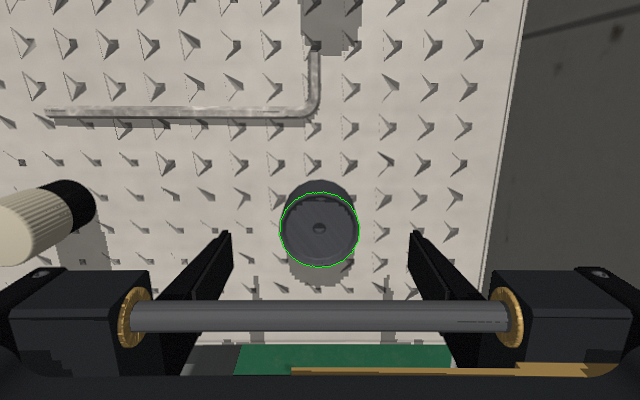

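Narrow riser at (319,230), r=25, centred between the fingers. Descend 55 mm (tip at 8.5) with +1.3 mm in x.

```bash
python3 -m pendant '[[[1,0.0013,0,0.02,0],[1,0.0013,0,0.04,0],[1,0.0013,0,0.055,0],[0.6,0.0013,0,0.055,0],[0.3,0.0013,0,0.055,0],[0.3,0.0013,0,0.055,0],[0.3,0.0013,0,0.055,0],[0.3,0.0013,0,0.055,0]]]'
python3 -m pendant '[[[0.3,0,0,0,0],[0.3,0,0,0,0],[0.3,0,0,0,0],[0.3,0,0,-0.02,0],[0.3,0,0,-0.06,0],[0.3,0,0,-0.1,0],[0.3,0,0,-0.14,0],[0.3,0,0,-0.165,0]]]'
```

```text
t: 17.45
eef_pos: [437.0, -316.8, 8.3]
tcp_rot: [3.141, -0.001, -0.0]
ft_force: [0.8, 0.4, 1.1]
opening: 0.638
t: 18.25
eef_pos: [437.0, -316.8, 175.3]
tcp_rot: [3.14, -0.002, -0.0]
ft_force: [0.4, -0.8, -1.9]
opening: 0.519
```

```bash
python3 -m pendant '[[[0.3,0.01,-0.04,0,0],[0.3,0.02,-0.085,0,0],[0.3,0.035,-0.13,0,0],[0.3,0.05,-0.18,0,0],[0.3,0.065,-0.23,0,0],[0.3,0.075,-0.28,0,0],[0.3,0.083,-0.325,0,0],[0.3,0.085,-0.357,0,0]]]'
python3 -m pendant '[[[0.3,0,0,0,0],[0.3,0,0,0,0],[0.3,0,0,0,0],[0.3,0,0,0,0],[0.3,0,0,0,0],[0.3,0,0,0,0],[0.3,0,0,0,0],[0.3,0,0,0,0]]]'
python3 meas.py 592 40 94 29 pics/w7.png
```

```text
t: 19.05
eef_pos: [521.9, 43.3, 172.4]
tcp_rot: [-3.141, 0.0, 0.001]
ft_force: [0.6, -0.3, -1.6]
opening: 0.519
t: 19.85
eef_pos: [521.8, 40.3, 172.6]
tcp_rot: [3.141, -0.0, -0.0]
ft_force: [0.6, 0.3, -0.9]
opening: 0.522
tcp [521.8  40.3 172.6] rot [ 3.141 -0.    -0.   ] t 19.9 fit c [592.2  41.1] r 28.3 enc [591.9  41.3] r 29.0 zmed 92.7 zmin/max [90.3 94. ]
```

```bash
python3 -m pendant '[[[0.3,0.03,0,0,0],[0.3,0.06,-0.0005,0,0],[0.3,0.0703,-0.0005,0.015,0],[0.3,0.0703,-0.0005,0.035,0],[0.3,0.0703,-0.0005,0.055,0],[0.3,0.0703,-0.0005,0.0615,0],[0.3,0.0703,-0.0005,0.0615,0],[0.3,0.0703,-0.0005,0.0615,0]]]'
```

```text
t: 20.7
eef_pos: [592.5, 40.9, 111.9]
tcp_rot: [3.141, -0.001, -0.0]
ft_force: [0.5, -0.3, -0.2]
opening: 0.522
```

```bash
python3 -m pendant '[[[0.3,0,0,0.004,0],[0.3,0,0,0.007,0],[0.3,0,0,0.009,0],[0.3,0,0,0.011,0],[0.3,0,0,0.012,0],[0.3,0,0,0.013,0],[0.3,0,0,0.013,0],[0.3,0,0,0.013,0]]]'
```

```text
t: 21.5
eef_pos: [592.2, 40.9, 98.2]
tcp_rot: [3.141, -0.0, -0.0]
ft_force: [-0.4, -0.1, -0.7]
opening: 0.522
```

```bash
python3 -m pendant '[[[0.3,0,0,0.0005,0],[0.6,0,0,0.0005,0],[0.75,0,0,0.0005,0],[0.9,0,0,0.0005,0],[0.9,0,0,0.0005,0],[0.9,0,0,-0.02,0],[0.9,0,0,-0.05,0],[1,0,0,-0.09,0]]]'
python3 -m pendant '[[[1,-0.02,0.01,-0.02,0],[1,-0.04,0.03,-0.02,0],[1,-0.06,0.05,-0.02,0],[1,-0.075,0.05,-0.02,0],[1,-0.075,0.05,-0.02,0],[1,-0.075,0.05,-0.02,0],[1,-0.075,0.05,-0.02,0],[1,-0.075,0.05,-0.02,0]]]'
python3 meas.py 592 40 128 25 pics/w8.png
```

```text
t: 22.3
eef_pos: [591.4, 40.9, 187.9]
tcp_rot: [-3.142, 0.003, -0.0]
ft_force: [-0.1, 1.3, 0.6]
opening: 0.94
t: 23.1
eef_pos: [517.7, -8.8, 207.9]
tcp_rot: [3.142, 0.0, 0.0]
ft_force: [0.4, -0.1, -1.5]
opening: 1.001
tcp [517.7  -8.8 207.9] rot [3.142 0.    0.   ] t 23.1 fit c [591.8  40.3] r 24.4 enc [591.7  40.1] r 25.0 zmed 126.2 zmin/max [124.1 127.8]
```

View pics/w8.png

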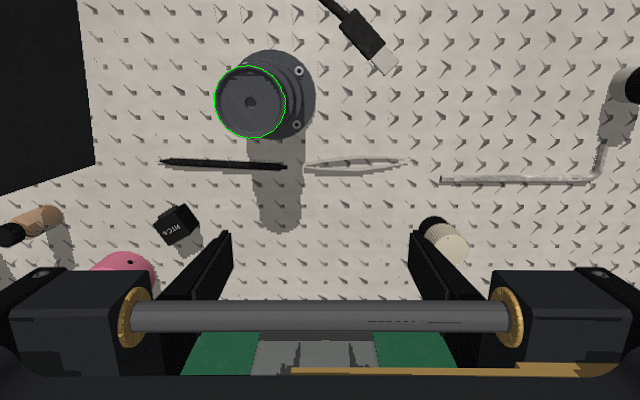

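The narrow riser at (250,101) is seated: rim z is 126.2 (36.3+90). Now the tall can, cream cap at (449,243).

```bash
python3 -m pendant '[[[1,-0.015,0.03,0,0],[1,-0.035,0.065,0.02,0],[1,-0.055,0.1,0.05,0],[1,-0.07,0.125,0.085,0],[1,-0.076,0.133,0.115,0],[1,-0.076,0.133,0.125,0],[1,-0.076,0.133,0.125,0],[1,-0.076,0.133,0.125,0]]]'
python3 meas.py 442 -142 58 18.8 pics/w9.png
```

```text
t: 23.95
eef_pos: [442.1, -141.7, 83.9]
tcp_rot: [3.141, -0.001, 0.001]
ft_force: [0.3, 0.3, 0.7]
opening: 1.002
tcp [ 442.1 -141.7   83.9] rot [ 3.141e+00 -1.000e-03  1.000e-03] t 23.9 fit c [ 443.  -141.9] r 18.0 enc [ 443.1 -141.9] r 18.6 zmed 57.1 zmin/max [55.8 58.1]
```

View pics/w9.png

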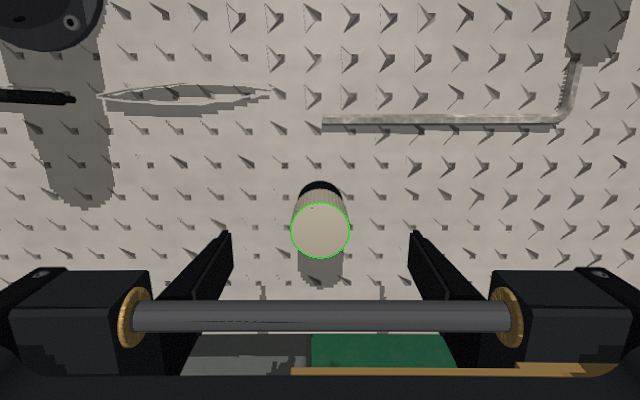

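The cap contour is at (320,231), r=18.6, on the cream-capped can. Descend to tip 25 and grip the cap.

```bash
python3 -m pendant '[[[1,0.001,0,0.02,0],[1,0.001,0,0.045,0],[1,0.001,0,0.059,0],[0.6,0.001,0,0.059,0],[0.2,0.001,0,0.059,0],[0.2,0.001,0,0.059,0],[0.2,0.001,0,0.059,0],[0.2,0.001,0,0.059,0]]]'
python3 -m pendant '[[[0.2,0,0,0,0],[0.2,0,0,0,0],[0.2,0,0,0,0],[0.2,0,0,0,0],[0.2,0,0,0,0],[0.2,0,0,0,0],[0.2,0,0,0,0],[0.2,0,0,0,0]]]'
python3 -m pendant '[[[0.2,0,0,-0.02,0],[0.2,0,0,-0.05,0],[0.2,0,0,-0.09,0],[0.2,0,0,-0.13,0],[0.2,0,0,-0.17,0],[0.2,0,0,-0.2,0],[0.2,0,0,-0.2,0],[0.2,0,0,-0.2,0]]]'
```

```text
t: 24.8
eef_pos: [442.4, -142.2, 24.8]
tcp_rot: [3.141, -0.001, -0.0]
ft_force: [-0.1, 0.3, -0.4]
opening: 0.638
t: 25.6
eef_pos: [442.1, -142.1, 24.2]
tcp_rot: [3.141, -0.0, -0.0]
ft_force: [-0.6, 0.1, 3.3]
opening: 0.392
t: 26.4
eef_pos: [441.9, -141.9, 223.9]
tcp_rot: [3.141, -0.0, -0.0]
ft_force: [1.1, 0.4, -2.1]
opening: 0.387
```

```bash
python3 -m pendant '[[[0.2,0.015,-0.03,0,0],[0.2,0.03,-0.065,0,0],[0.2,0.045,-0.1,0,0],[0.2,0.06,-0.135,0,0],[0.2,0.072,-0.165,0,0],[0.2,0.076,-0.182,0,0],[0.2,0.076,-0.182,0,0],[0.2,0.076,-0.182,0,0]]]'
python3 meas.py 592 40 128 25 pics/w10.png
```

```text
t: 27.2
eef_pos: [517.5, 39.9, 222.6]
tcp_rot: [3.141, 0.003, 0.001]
ft_force: [-1.0, -0.1, -1.5]
opening: 0.39
tcp [517.5  39.9 222.6] rot [3.141e+00 3.000e-03 1.000e-03] t 27.2 fit c [591.9  40.4] r 24.2 enc [591.9  40.5] r 24.6 zmed 126.2 zmin/max [124.1 127.7]
```

View pics/w10.png

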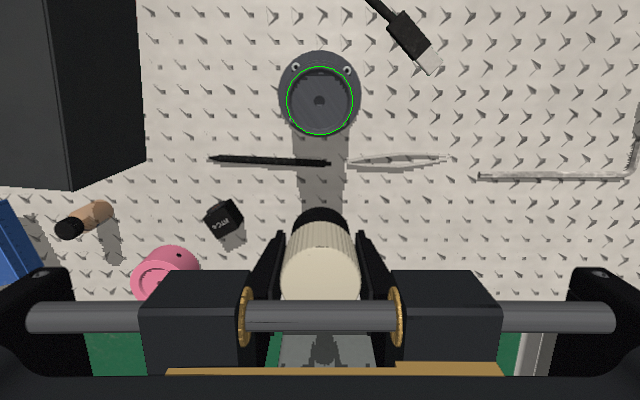

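The dish is at (320,101), centre (591.9,40.5). The can is held upright.

```bash
python3 -m pendant '[[[0.2,0.03,0,0,0],[0.2,0.06,-0.0005,0,0],[0.2,0.0733,-0.0005,0.015,0],[0.2,0.0733,-0.0005,0.035,0],[0.2,0.0733,-0.0005,0.055,0],[0.2,0.0733,-0.0005,0.0625,0],[0.2,0.0733,-0.0005,0.0625,0],[0.2,0.0733,-0.0005,0.0625,0]]]'
```

```text
t: 28.05
eef_pos: [591.7, 39.9, 162.3]
tcp_rot: [3.141, -0.001, -0.001]
ft_force: [-0.4, 0.1, -0.4]
opening: 0.39
```

```bash
python3 -m pendant '[[[0.2,-0.0003,-0.0003,0.004,0],[0.2,-0.0003,-0.0003,0.007,0],[0.2,-0.0003,-0.0003,0.009,0],[0.2,-0.0003,-0.0003,0.011,0],[0.2,-0.0003,-0.0003,0.012,0],[0.2,-0.0003,-0.0003,0.013,0],[0.2,-0.0003,-0.0003,0.0135,0],[0.2,-0.0003,-0.0003,0.0135,0]]]'
```

```text
t: 28.85
eef_pos: [591.2, 40.7, 148.2]
tcp_rot: [3.141, -0.0, -0.0]
ft_force: [-0.1, 0.2, -0.2]
opening: 0.393
```

```bash
python3 -m pendant '[[[0.2,0,0,0.0004,0],[0.45,0,0,0.0004,0],[0.6,0,0,0.0004,0],[0.75,0,0,0.0004,0],[0.8,0,0,0.0004,0],[0.8,0,0,0.0004,0],[0.8,0,0,-0.02,0],[0.8,0,0,-0.05,0]]]'
python3 -m pendant '[[[0.9,0,0,-0.03,0],[1,0,0,-0.06,0],[1,-0.02,0,-0.06,0],[1,-0.05,0.02,-0.06,0],[1,-0.075,0.05,-0.06,0],[1,-0.075,0.05,-0.06,0],[1,-0.075,0.05,-0.06,0],[1,-0.075,0.05,-0.06,0]]]'
python3 - <<'E'
from meas import *
top(592,40,182,18.8,'pics/w11.png')
top(592,40,128,25)
c=cam('scene'); i=c['image'][120:340,180:500]; cv2.imwrite('pics/s2.png',cv2.resize(i,None,fx=2.4,fy=2.4,interpolation=cv2.INTER_CUBIC))
c=cam('top');w=cloud(c); m=(w[130:200,400:460,2]>34); v,u=np.nonzero(m); print('short top px',u.mean()+400,v.mean()+130,'xy',w[130:200,400:460][m].mean(0).round(1))
E
```

```text
t: 29.65
eef_pos: [590.4, 40.7, 197.3]
tcp_rot: [-3.142, 0.003, -0.0]
ft_force: [0.2, -0.6, 0.7]
opening: 0.795
t: 30.45
eef_pos: [516.7, -9.0, 258.2]
tcp_rot: [3.142, -0.0, -0.0]
ft_force: [0.4, 0.2, 0.3]
opening: 0.999
tcp [516.7  -9.  258.2] rot [ 3.142 -0.    -0.   ] t 30.4 fit c [591.4  40.1] r 18.0 enc [591.3  39.8] r 18.6 zmed 181.0 zmin/max [179.8 182.2]
tcp [516.7  -8.8 258. ] rot [-3.142 -0.     0.   ] t 30.5 fit c [591.8  40.5] r 22.9 enc [592.   39.9] r 24.8 zmed 126.5 zmin/max [124.2 128.2]
short top px 433.74074074074076 164.15343915343914 xy [ 599.9 -321.3   45.3]
```

View pics/s2.png

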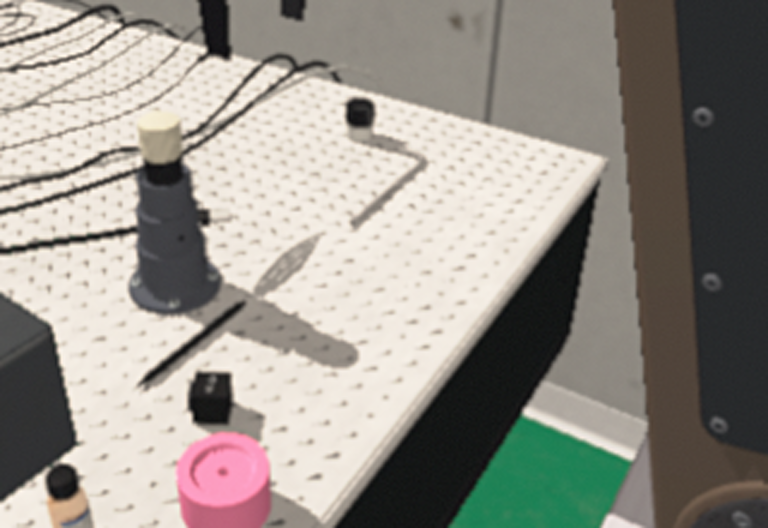

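The scene crop shows the full stack standing straight, with the cream cap at (160,137) and the base at (175,285). The cap top is at 181.0 (57.1+124), the centres agree within 1 mm, and the short can at (360,113) has not moved. Handing in.

```bash
python3 -c "
from cell import env
s=env.state();print(s['t'],s['ft_force'],s['qvel'].round(4));env.job_done()"
```

```text
30.65 [0.15817379 0.72676935 0.45653923] [-0.0047 -0.0016  0.0024 -0.0025 -0.001  -0.0019]
the job is handed in; nothing more can be done
```

The pedestal is built and handed in at t = 30.65 s: widest, middle and narrowest riser on the base, with the cream-capped can on top. No verdict came back, so this rests on my own checks.

- **Seating heights:** each top came out where it should be when fully seated. Compared with the same piece measured on the table, the rises were +9.9, +52.0, +89.9 and +123.9 mm, against 10, 52, 90 and 124 expected.
- **Centring:** the measured centres were 0.5–2.1 mm from the dish centre below, against the 8 mm limit.
- **Upright and clear:** the last picture shows the stack straight and the gripper well away from it. I judged level by eye and from the rim heights; I did not measure tilt separately.
- **Short can:** it is unmoved, with its top at the same pixel position as at the start to within 0.2 px. The pink look-alike was never touched.
- **Disagreement:** the top and wrist cameras differed by about 4–5 mm in x. I used the wrist camera for both grasping and placing, so that offset largely cancels.

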